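Draw one spare adapter from the push dispenser

ROBOT

A 6-joint arm with a two-finger parallel gripper is mounted at the origin on the work surface. World frame = base frame: x ahead of the robot, y to its left, z up, the work surface at z = 0. Lengths are in m, angles in rad, forces in N, time in s.
With the tool pointing down it reaches from about 0.3 to 0.75 m from the base axis. Payload 8.5 kg.
Tool frame: the origin (TCP) lies midway between the tips of the shut fingers; the grasp point (between the pads) lies 19 mm behind it; z points along the fingers, y is the line along which they close (so a half turn about z gives the same grasp; the last joint's range is limited). The gripper opens to 88 mm and grips with 3 to 60 N. Pads are 18 mm wide; open, the fingers measure 123 mm over their backs; the gripper's body (75 mm by 187 mm) begins 45 mm behind the grasp point.
Start: joints at [0.987, 0.381, 1.297, -0, 1.464, -0.215], TCP at [0.198, 0.513, 0.239] pointing down, gripper open.
Joint ranges: [-3.11, 3.11], [-0.89, 2.33], [0.22, 2.48], [-1.42, 4.56], [0.17, 2.85], [-2.88, 2.88]. Speed limits (rad/s): [2.39, 2.39, 3.14, 3.14, 3.14, 3.14].

INTERFACE

Orientations are given as a 3x3 rotation matrix whose columns are the frame's x, y, z axes.
In Python, from cell import robot, eyes, models gives the robot as it stands. The module is installed in compiled form; this text tells all that it offers.
- The arm moves only by the tool drive_tool, never from a script. Its argument "series" is a list of rows, each a list of 3 entries, a list of its own where there are three numbers: the gripper command: -1 is shut, 1 is fully open, values between are in proportion, then the shift along the tool's x, y, z in units of 25 mm (1.0 is 25 mm), then the turn, a rotation vector about the tool's x, y, z in units of 4 degrees (1.0 is 4 degrees). In form: [[claw, [tx, ty, tz], [ax, ay, az]], ...]. A call has 1 to 8 rows; each row shifts and turns the commanded pose from where the row before left it, along the tool's axes as they then stand; what a row does not reach is not made up. A row lasts 1/12 s, in which the tool goes at most 41.7 mm and 7.16 degrees, less where a joint would pass 70% of its speed; a pose out of reach is approached as far as the arm can. A call with a number of a shift or a turn outside -1 to 1 is refused whole. A call with a gripper value outside its range is refused whole. The fingers move at their own pace and stop on an object; "newtons" is the grip in N (left out, the last holds). Time passes only in rows, so rows that do not move let the fingers close. It gives the time, the measured TCP pose, the force, the opening and the grip force at its end, in the units of the state.
- robot.get_state(): the state, without advancing time (a new reading comes with each control period).
- eyes.get_image(name): name is "scene" or "top"; returns the picture (480x640x3 uint8, red, green, blue); there is no depth.
- eyes.camera_params(name): a dict with "vertical_fov" (degrees; the focal length in pixels is half the picture's height over the tangent of half this angle, whatever the lens; pixels are square), "cx", "cy" (the principal point, pixels), "extrinsics" (4x4, takes a point from world to camera coordinates). Camera axes: x right, y down, z forward; pixel columns grow to the right and rows downward; lengths in m; the calibration is good to about 2 mm. A picture is of the moment at which its call begins. camera_params takes no time and is no camera call.
- robot.finish_job(): hands the job in; it is judged then, once.
Trained networks look in the newest picture that a camera, given by its name, has taken for a name from the list of things; names that differ only in an ending like _2 or _b are one class to them, and where a whole thing is asked for, a point or a joint stands for the part that bears it (a point fixed in the world has none). Each returns a list of dicts, best first, with "conf" (0 to 1); they miss things now and then, are a little off and sometimes report something else, mostly with a low value. They report only what shows in the picture. A call takes as long as a camera call.
- models.boxes_of(camera, thing): "point" ([x, y, z] in m, in the coordinates of the camera as it stood for that picture, good to about 4 mm: the middle of the surface that is visible of it).
- models.place_of(camera, thing): "point" ([x, y, z] in m, in the coordinates of the camera as it stood for that picture, good to about 4 mm: a listed point, or the origin of a listed thing).
The state is a dict: "time_s": time; "joints": joint angles; "qd": joint speeds; "tau": joint torques, N m; "position": TCP position; "ee_rot": TCP orientation; "contact_force": force on the tool from outside, world axes, zero at the start; "moment": the same for the moment, N m; "width": opening from 0.0 (shut) to 1.0 (fully open); "grasp_force": force on a finger pad.
Only numpy, scipy, OpenCV 4.12 (cv2) and the standard library are available. Lean on these libraries where they do the work, as an engineer would, in place of code of your own. Each camera call takes 0.05 s, during which the arm holds its last target. There are 200 camera calls.

TASK

Get one spare yellow adapter out of the white dispenser: slide the grey shuttle by its blue tab along the rail, towards the stack, until the spring catch clicks and the shuttle stays in when you let go. Then press the orange catch pad down and come away, so that the shuttle springs all the way back out with one adapter lying in its pocket. Do not knock or shift the glass tumbler.

Things in the scene. Friction and masses are not known exactly. Their poses are not given: they have to be found in the camera images.
- push_tab (a point): Top centre of the blue tab of the grey shuttle: 14 mm thick along the rail, 30 wide, top 75 mm high, clear around above 31 mm but for the 74 mm high stack box, 89 mm ahead (29 when in). x: along the rail to the stack (push this way); z up. Starts out; spring 3 N, 8 N when in. Latches when pushed 60 mm (rests there), end stop 72. Pocket 44 mm square, floor 21 mm high, centred 60 mm ahead of the tab.
- catch_pad (a point): Top centre of the orange catch pad at the far end of the rail, 45 mm high, 34 mm along the rail by 38 across, 238 mm ahead of the tab at the start. Pressed straight down it frees the shuttle after about 5 mm (stop at 9 mm, 3 to 7 N) and springs up when let go. It also dips by itself while the shuttle clicks in. Axes as for the tab.
- adapter: Lowest of three yellow record adapters, discs 38 mm across and 10 mm thick, stacked in the dispenser's box 120 mm ahead of the tab at the start. Origin: centre of its underside, 30.5 mm above the cabinet top on the shuttle's deck. It drops 9.5 mm into the pocket by itself when the shuttle is in, and rides out with it.
- tumbler: Glass tumbler, 76 mm across and 95 mm high, on a bamboo coaster (100 mm across, 6 mm thick) beside the work. Origin: centre of its underside. To be left alone. Also about, of no use here: a stainless record clamp and a wooden remote with a rubber button.

How it is judged:
By the outcome, as a careful person would: the job done as asked, in the order asked, and still so for the second after the job is handed in, with the robot touching nothing.
It also fails if it takes over 35 s, if anything falls off the work surface, if the arm or the gripper's body presses on something with over 40 N, if the wrist force passes 120 N, or if a joint passes its speed limit or range.

## Working session

There is one attempt and no reset: what is moved stays moved. The work goes in short steps, Python scripts to look and compute and a tool call to move; the robot and the scene stay as the last step left them, time stands still between calls to the robot, and variables do not carry over. Pictures are saved under pics/ and viewed, at most 10 in all, crops included, and the job is handed in when it is done.

Besides the shell and the picture viewer there is one more tool, called as a command line: name --argument value ..., lists and objects as JSON in quotes. drive_tool: Moves the arm, as the interface text tells. Shifts and turns lie within -1 to 1; 1 stands for 25 mm of shift or 4 degrees of turn. Its arguments: {"type":"object","properties":{"series":{"type":"array","items":{"type":"array"}},"newtons":{"type":"number"}},"required":["series"]}

```bash
mkdir -p pics; cat > h.py <<'E'
import numpy as np, cv2
from cell import robot, eyes, models
def w(cam,p):
    E=np.array(eyes.camera_params(cam)["extrinsics"]); return E[:3,:3].T@(np.array(p)-E[:3,3])
def px(cam,P):
    c=eyes.camera_params(cam);E=np.array(c["extrinsics"]);q=E[:3,:3]@np.array(P)+E[:3,3]
    f=240/np.tan(np.radians(c["vertical_fov"]/2)); return np.array([c["cx"]+f*q[0]/q[2],c["cy"]+f*q[1]/q[2]])
def ray(cam,u,v,z):
    c=eyes.camera_params(cam);E=np.array(c["extrinsics"]);f=240/np.tan(np.radians(c["vertical_fov"]/2))
    d=E[:3,:3].T@np.array([(u-c["cx"])/f,(v-c["cy"])/f,1]);o=-E[:3,:3].T@E[:3,3]; return o+d*(z-o[2])/d[2]
def snap(cam,name):
    im=eyes.get_image(cam); cv2.imwrite(f"pics/{name}.png",im[:,:,::-1]); return im
E
python3 - <<'E'
from h import *
np.set_printoptions(precision=4,suppress=True)
for c in("scene","top"):
    snap(c,c+"0")
    for t in("push_tab","catch_pad","adapter","tumbler"):
        for d in models.place_of(c,t)[:2]:
            P=w(c,d["point"]); print(c,t,d["conf"],P,px(c,P))
s=robot.get_state(); print(s["time_s"],s["position"],s["ee_rot"],s["contact_force"])
E
```

```text
scene push_tab 0.79 [0.6655 0.0903 0.0741] [327.4145 310.2561]
scene catch_pad 0.65 [ 0.4532 -0.0186  0.0425] [334.309  222.8799]
scene tumbler 0.82 [ 0.5269 -0.3565  0.006 ] [184.5544 200.6656]
top push_tab 0.87 [0.6629 0.0873 0.0757] [280.6212 207.5418]
top tumbler 0.96 [ 0.5248 -0.359   0.0014] [503.267  267.5576]
0.5 [0.1982 0.513  0.2387] [[-0.9328  0.3605 -0.    ]
 [ 0.3605  0.9328  0.    ]
 [ 0.     -0.     -1.    ]] [-0.1803  0.0548  0.92  ]
```

```bash
python3 -c "
import cv2,numpy as np
a=cv2.imread('pics/scene0.png');b=cv2.imread('pics/top0.png')
print(a.shape,b.shape)"
```

```text
(480, 640, 3) (480, 640, 3)
```

View pics/top0.png

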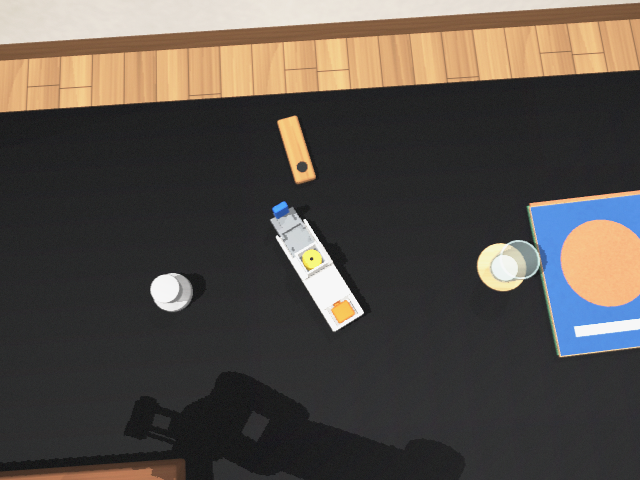

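View pics/scene0.png

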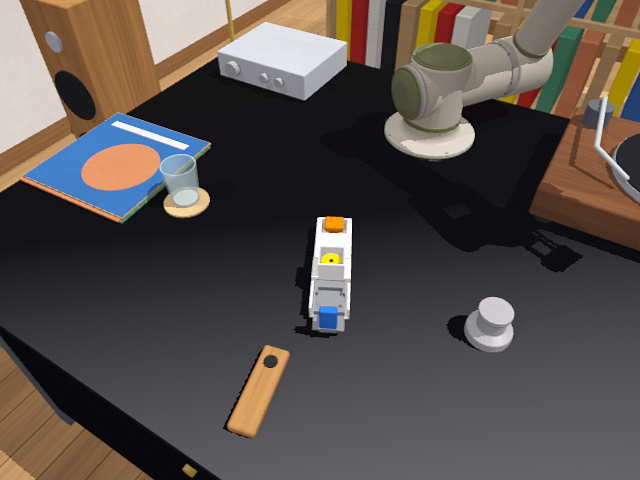

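The top view shows the blue tab at (281,208), the stack at (312,260) and the orange pad at (343,311). The tumbler is well clear at (505,265). The scene view agrees, with the tab at (328,316) and the pad at (334,223). Next I refine the rail line.

```bash
python3 - <<'E'
from h import *
np.set_printoptions(precision=4,suppress=True)
for c in("scene","top"):
    im=cv2.imread(f"pics/{c}0.png"); h=cv2.cvtColor(im,cv2.COLOR_BGR2HSV)
    R={}
    for n,lo,hi,z,roi in(("tab",(100,150,60),(125,255,255),.075,(200,330)),("pad",(8,180,120),(19,255,255),.045,(205,330))):
        m=cv2.inRange(h,lo,hi); m[:roi[0]]=0;m[roi[1]:]=0;m[:,:260]=0;m[:,370:]=0
        k,l,s,ce=cv2.connectedComponentsWithStats(m); i=1+s[1:,4].argmax()
        mi=cv2.minAreaRect(np.argwhere(l==i)[:,::-1].astype(np.float32)); R[n]=ray(c,*ce[i],z); print(c,n,s[i],ce[i],mi,R[n])
    d=R["pad"]-R["tab"]; print(np.hypot(*d[:2]),np.degrees(np.arctan2(d[1],d[0])))
    for t in("catch_pad","push_tab"):
        for x in models.place_of(c,t)[:2]: print(t,x["conf"],w(c,x["point"]))
E
```

```text
scene tab [319 306  19  23 373] [327.8981 317.0912] ((327.6103820800781, 317.1759033203125), (18.186960220336914, 21.67487335205078), 4.763641834259033) [0.6772 0.0981 0.075 ]
scene pad [325 216  18  17 278] [333.5612 223.946 ] ((333.5, 224.0), (16.0, 17.0), 90.0) [ 0.4589 -0.0171  0.045 ]
0.2468848373574668 -152.18965631518847
catch_pad 0.65 [ 0.4532 -0.0186  0.0425]
push_tab 0.79 [0.6655 0.0903 0.0741]
top tab [272 201  17  17 186] [280.1935 209.2312] ((280.5588073730469, 209.2646942138672), (12.347898483276367, 15.77786922454834), 59.036251068115234) [0.6597 0.0883 0.075 ]
top pad [336 302   5   2   6] [338.1667 302.5   ] ((338.0, 302.5), (4.0, 1.0), -0.0) [ 0.4715 -0.0129  0.045 ]
0.21368085974316023 -151.730166702928
push_tab 0.87 [0.6629 0.0873 0.0757]
```

drive_tool --series '[[-1,[0,0,0],[0,0,-1]],[-1,[0,0,0],[0,0,-1]],[-1,[0,0,0],[0,0,-1]],[-1,[0,0,0],[0,0,-1]],[-1,[0,0,0],[0,0,-1]],[-1,[0,0,0],[0,0,-1]]]'

```text
time_s: 1.2
position: [0.1982, 0.513, 0.2387]
ee_rot: [[-0.999, -0.054, -0.0], [-0.054, 0.999, -0.0], [0.0, -0.0, -1.0]]
contact_force: [0.4, -0.1, 0.7]
width: 0.573
grasp_force: 0.0
```

drive_tool --series '[[-1,[0,0,0],[0,0,-1]],[-1,[0,0,0],[0,0,-1]],[-1,[0,0,0],[0,0,-1]],[-1,[0,0,0],[0,0,-1]],[-1,[0,0,0],[0,0,-1]],[-1,[0,0,0],[0,0,-1]],[-1,[0,0,0],[0,0,-0.15]]]'

```text
time_s: 1.78
position: [0.1983, 0.513, 0.2388]
ee_rot: [[-0.886, -0.464, -0.0], [-0.464, 0.886, 0.0], [0.0, 0.0, -1.0]]
contact_force: [-0.7, 0.4, -1.2]
width: 0.042
grasp_force: 0.0
```

drive_tool --series '[[-1,[-0.4,-1,0],[0,0,0]],[-1,[-0.4,-1,0],[0,0,0]],[-1,[-0.4,-1,0],[0,0,0]],[-1,[-0.4,-1,0],[0,0,0]],[-1,[-0.4,-1,0],[0,0,0]],[-1,[-0.4,-1,0],[0,0,0]],[-1,[-0.4,-1,0],[0,0,0]],[-1,[-0.4,-1,0],[0,0,0]]]'

```text
time_s: 2.45
position: [0.3624, 0.3715, 0.2388]
ee_rot: [[-0.888, -0.46, 0.0], [-0.46, 0.888, 0.0], [-0.0, 0.0, -1.0]]
contact_force: [0.6, -0.3, 0.7]
width: 0.006
grasp_force: 0.0
```

drive_tool --series '[[-1,[-0.4,-1,0],[0,0,0]],[-1,[-0.4,-1,0],[0,0,0]],[-1,[-0.4,-1,0],[0,0,0]],[-1,[-0.4,-1,0],[0,0,0]],[-1,[-0.4,-1,0],[0,0,0]],[-1,[-0.4,-1,0],[0,0,0]],[-1,[-0.4,-1,0],[0,0,0]],[-1,[-0.4,-1,0],[0,0,0]]]'

```text
time_s: 3.12
position: [0.5256, 0.2309, 0.2388]
ee_rot: [[-0.888, -0.459, 0.0], [-0.459, 0.888, 0.0], [-0.0, 0.0, -1.0]]
contact_force: [0.0, 0.7, 0.6]
width: 0.004
grasp_force: 0.0
```

drive_tool --series '[[-1,[-0.5,-1,0],[0,0,0]],[-1,[-0.5,-1,0],[0,0,0]],[-1,[-0.5,-1,0],[0,0,0]],[-1,[-0.5,-1,0],[0,0,0]],[-1,[-0.5,-1,0],[0,0,0]],[-1,[-0.5,-1,0],[0,0,0]],[-1,[-0.5,-1,0],[0,0,0]]]'

```text
time_s: 3.7
position: [0.6841, 0.116, 0.2387]
ee_rot: [[-0.888, -0.459, -0.0], [-0.459, 0.888, 0.0], [0.0, 0.0, -1.0]]
contact_force: [-0.6, -0.3, 0.3]
width: 0.006
grasp_force: 0.0
```

drive_tool --series '[[-1,[0,-0.4,0],[0,0,0]],[-1,[0,0,0],[0,0,0]],[-1,[0,0,0],[0,0,0]],[-1,[0,0,0],[0,0,0]]]'

```text
time_s: 4.03
position: [0.6869, 0.1092, 0.2391]
ee_rot: [[-0.887, -0.462, -0.0], [-0.462, 0.887, 0.0], [-0.0, 0.0, -1.0]]
contact_force: [-0.0, -0.1, 1.2]
width: 0.001
grasp_force: 0.0
```

```bash
python3 - <<'E'
from h import *
snap("top","top1")
s=robot.get_state();p=np.array(s["position"]);R=np.array(s["ee_rot"]);tab=np.array([.664,.089,.075])
print(p,R.T@(tab-p),R.T@(np.array([.4534,-.0217,.045])-p))
for c in("scene","top"):
  if c=="scene": snap(c,"scene1")
  for x in models.place_of(c,"push_tab")[:1]: print(x["conf"],w(c,x["point"]))
E
```

```text
[0.68686676 0.10928178 0.23931763] [ 0.02970883 -0.00743438  0.16430654] [ 0.26763983 -0.00831927  0.19422154]
0.6 [0.66755687 0.08882176 0.07246236]
0.9 [0.66653682 0.08511265 0.07413538]
```

drive_tool --series '[[-1,[-0.4,-0.3,0.8],[0,0,0]],[-1,[0,0,1],[0,0,0]],[-1,[0,0,1],[0,0,0]],[-1,[0,0,1],[0,0,0]],[-1,[0,0,1],[0,0,0]],[-1,[0,0,1],[0,0,0]],[-1,[0,0,1],[0,0,0]],[-1,[0,0,1],[0,0,0]]]'

```text
time_s: 4.9
position: [0.6997, 0.1066, 0.043]
ee_rot: [[-0.887, -0.462, 0.0], [-0.462, 0.887, 0.0], [-0.0, -0.0, -1.0]]
contact_force: [-0.1, -0.2, -0.2]
width: 0.004
grasp_force: 0.0
```

drive_tool --series '[[-1,[0,0,0],[0,0,0]],[-1,[0,0,0],[0,0,0]],[-1,[0.3,0,0],[0,0,0]],[-1,[0.3,0,0],[0,0,0]],[-1,[0.3,0,0],[0,0,0]],[-1,[0,0,0],[0,0,0]],[-1,[0,0,0],[0,0,0]]]'

```text
time_s: 5.48
position: [0.6815, 0.0961, 0.0464]
ee_rot: [[-0.887, -0.461, 0.005], [-0.461, 0.887, 0.0], [-0.004, -0.002, -1.0]]
contact_force: [3.3, 2.0, 2.3]
width: 0.006
grasp_force: 1.6
```

drive_tool --series '[[-1,[0.4,0,0],[0,0,0]],[-1,[0.4,0,0],[0,0,0]],[-1,[0.4,0,0],[0,0,0]],[-1,[0.4,0,0],[0,0,0]],[-1,[0.4,0,0],[0,0,0]],[-1,[0.2,0,0],[0,0,0]],[-1,[0,0,0],[0,0,0]],[-1,[0,0,0],[0,0,0]]]'

```text
time_s: 6.15
position: [0.6335, 0.071, 0.0462]
ee_rot: [[-0.887, -0.461, 0.006], [-0.461, 0.887, 0.001], [-0.006, -0.002, -1.0]]
contact_force: [4.0, 3.9, 4.2]
width: 0.007
grasp_force: 2.6
```

drive_tool --series '[[-1,[0.12,0,0],[0,0,0]],[-1,[0.12,0,0],[0,0,0]],[-1,[0,0,0],[0,0,0]],[-1,[0,0,0],[0,0,0]]]'

```text
time_s: 6.48
position: [0.6287, 0.0685, 0.0462]
ee_rot: [[-0.887, -0.461, 0.008], [-0.461, 0.887, 0.001], [-0.007, -0.003, -1.0]]
contact_force: [5.7, 5.3, 3.9]
width: 0.004
grasp_force: 4.1
```

```bash
python3 - <<'E'
from h import *
snap("top","top2"); snap("scene","scene2")
for c in("scene","top"):
  for x in models.place_of(c,"push_tab")[:1]: print(x["conf"],w(c,x["point"]))
s=robot.get_state();print(s["position"],s["contact_force"])
E
```

```text
0.63 [0.6129474  0.05997766 0.07573552]
[0.62882599 0.06850989 0.04626146] [6.86303756 5.08991987 4.05890604]
```

drive_tool --series '[[-1,[0.12,0,0],[0,0,0]],[-1,[0.12,0,0],[0,0,0]],[-1,[0,0,0],[0,0,0]],[-1,[0,0,0],[0,0,0]]]'

```text
time_s: 7.02
position: [0.6241, 0.0661, 0.0463]
ee_rot: [[-0.887, -0.461, 0.01], [-0.461, 0.887, 0.002], [-0.009, -0.003, -1.0]]
contact_force: [10.2, 7.6, 3.3]
width: 0.004
grasp_force: 6.0
```

drive_tool --series '[[-1,[0.1,0,0],[0,0,0]],[-1,[0.1,0,0],[0,0,0]],[-1,[0,0,0],[0,0,0]],[-1,[0,0,0],[0,0,0]]]'

```text
time_s: 7.35
position: [0.6232, 0.0655, 0.0467]
ee_rot: [[-0.887, -0.461, 0.019], [-0.461, 0.887, 0.004], [-0.019, -0.005, -1.0]]
contact_force: [27.0, 18.5, -5.5]
width: 0.005
grasp_force: 15.8
```

drive_tool --series '[[-1,[-0.2,0,0],[0,0,0]],[-1,[-0.2,0,0],[0,0,0]],[-1,[0,0,0],[0,0,0]],[-1,[0,0,0],[0,0,0]]]'

```text
time_s: 7.68
position: [0.6282, 0.0682, 0.0463]
ee_rot: [[-0.887, -0.462, 0.008], [-0.462, 0.887, 0.001], [-0.008, -0.003, -1.0]]
contact_force: [6.3, 4.9, 3.9]
width: 0.004
grasp_force: 4.1
```

drive_tool --series '[[-1,[-0.2,0,0],[0,0,0]],[-1,[-0.2,0,0],[0,0,0]],[-1,[0,0,0],[0,0,0]],[-1,[0,0,0],[0,0,0]]]'

```text
time_s: 8.02
position: [0.634, 0.0718, 0.0437]
ee_rot: [[-0.887, -0.462, -0.0], [-0.462, 0.887, -0.0], [0.001, 0.0, -1.0]]
contact_force: [0.3, 0.0, 0.2]
width: 0.009
grasp_force: 0.0
```

```bash
python3 - <<'E'
from h import *
a=snap("top","t3");b=snap("scene","s3")
A=cv2.resize(a[180:340,240:400],(400,400));B=cv2.resize(b[180:340,250:410],(400,400))
cv2.imwrite("pics/c3.png",np.hstack([A,B])[:,:,::-1])
for c in("scene","top"):
  for x in models.place_of(c,"push_tab")[:1]: print(x["conf"],w(c,x["point"]))
E
```

```text
0.43 [0.61292453 0.06166578 0.07246448]
```

View pics/c3.png

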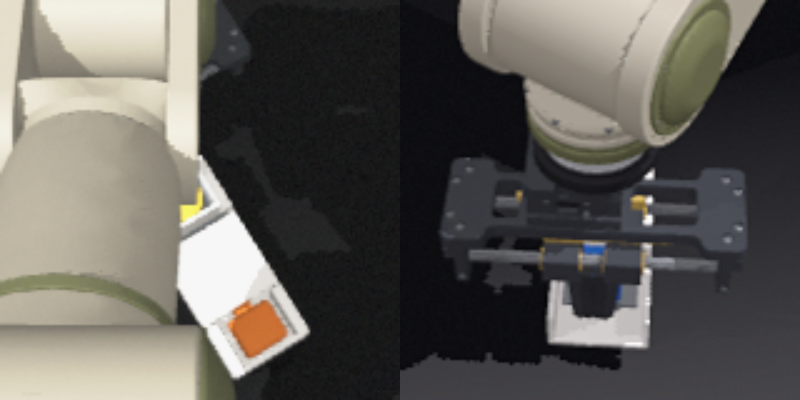

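Force fell to zero as I backed off, so the shuttle has latched. The crop shows the pad clear at crop (258,330). Next I back off, lift and move towards the pad.

drive_tool --series '[[-1,[-0.6,0,0],[0,0,0]],[-1,[0,0,-1],[0,0,0]],[-1,[0,0,-1],[0,0,0]],[-1,[0,0,-1],[0,0,0]],[-1,[0,0,-1],[0,0,0]],[-1,[0,0,-1],[0,0,0]]]'

```text
time_s: 8.72
position: [0.6469, 0.0786, 0.1699]
ee_rot: [[-0.887, -0.461, -0.0], [-0.461, 0.887, -0.0], [0.0, 0.0, -1.0]]
contact_force: [0.3, 0.6, 0.4]
width: 0.004
grasp_force: 0.0
```

drive_tool --series '[[-1,[1,0,0],[0,0,0]],[-1,[1,0,0],[0,0,0]],[-1,[1,0,0],[0,0,0]],[-1,[1,0,0],[0,0,0]],[-1,[1,0,0],[0,0,0]],[-1,[1,0,0],[0,0,0]],[-1,[1,0,0],[0,0,0]],[-1,[1,0,0],[0,0,0]]]'

```text
time_s: 9.38
position: [0.4684, -0.014, 0.1688]
ee_rot: [[-0.887, -0.461, -0.0], [-0.461, 0.887, -0.0], [0.0, -0.0, -1.0]]
contact_force: [-0.2, -0.0, -0.2]
width: 0.003
grasp_force: 0.0
```

drive_tool --series '[[-1,[0.7,0,0],[0,0,0]],[-1,[0,0,0],[0,0,0]],[-1,[0,0,0],[0,0,0]],[-1,[0,0,0],[0,0,0]]]'

```text
time_s: 9.72
position: [0.455, -0.0216, 0.169]
ee_rot: [[-0.887, -0.461, 0.001], [-0.461, 0.887, -0.0], [-0.001, -0.001, -1.0]]
contact_force: [0.3, 0.9, 0.8]
width: 0.004
grasp_force: 0.0
```

```bash
python3 - <<'E'
from h import *
np.set_printoptions(precision=4,suppress=True)
a=snap("top","t4");b=snap("scene","s4")
A=cv2.resize(a[180:340,240:400],(400,400));B=cv2.resize(b[180:340,250:410],(400,400))
cv2.imwrite("pics/c4.png",np.hstack([A,B])[:,:,::-1])
s=robot.get_state();p=np.array(s["position"]);R=np.array(s["ee_rot"])
print(p,R.T@(np.array([.4534,-.0217,.045])-p))
for c in("scene","top"):
 for t in("push_tab","catch_pad"):
  for x in models.place_of(c,t)[:1]: print(c,t,x["conf"],w(c,x["point"]))
E
```

```text
[ 0.455  -0.0214  0.1687] [0.0016 0.0006 0.1237]
scene push_tab 0.93 [0.6136 0.0615 0.0744]
scene catch_pad 0.83 [ 0.4515 -0.0179  0.0457]
top push_tab 0.74 [0.6116 0.0614 0.0755]
```

View pics/c4.png

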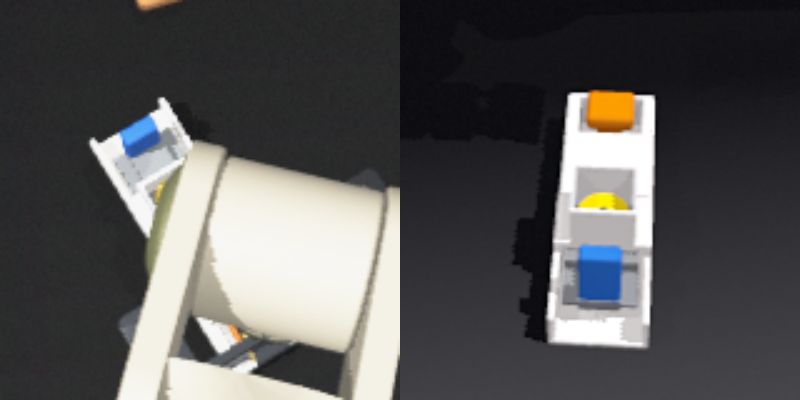

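drive_tool --series '[[-1,[0.05,0.1,1],[0,0,0]],[-1,[0,0,1],[0,0,0]],[-1,[0,0,1],[0,0,0]],[-1,[0,0,1],[0,0,0]],[-1,[0,0,0.7],[0,0,0]],[-1,[0,0,0],[0,0,0]],[-1,[0,0,0],[0,0,0]]]'

```text
time_s: 10.6
position: [0.452, -0.02, 0.0511]
ee_rot: [[-0.887, -0.461, -0.001], [-0.461, 0.887, 0.0], [0.001, 0.001, -1.0]]
contact_force: [0.2, -0.5, -0.4]
width: 0.007
grasp_force: 0.0
```

drive_tool --series '[[-1,[0,0,0.15],[0,0,0]],[-1,[0,0,0.15],[0,0,0]],[-1,[0,0,0.1],[0,0,0]],[-1,[0,0,0],[0,0,0]],[-1,[0,0,0],[0,0,0]]]'

```text
time_s: 11.02
position: [0.4528, -0.0202, 0.0419]
ee_rot: [[-0.887, -0.461, 0.002], [-0.461, 0.887, -0.001], [-0.002, -0.002, -1.0]]
contact_force: [1.8, 0.8, 2.7]
width: 0.001
grasp_force: 1.1
```

```bash
python3 - <<'E'
from h import *
snap("scene","s5");snap("top","t5")
for c in("scene","top"):
  for x in models.place_of(c,"push_tab")[:1]: print(x["conf"],w(c,x["point"]))
E
```

```text
0.68 [0.6131704  0.06056887 0.07481317]
0.57 [0.61109449 0.05996194 0.07413023]
```

Contact with the pad, pressed about 3 mm so far. I'll press a little further.

drive_tool --series '[[-1,[0,0,0.1],[0,0,0]],[-1,[0,0,0.1],[0,0,0]],[-1,[0,0,0],[0,0,0]],[-1,[0,0,0],[0,0,0]]]'

```text
time_s: 11.55
position: [0.4526, -0.0203, 0.0365]
ee_rot: [[-0.887, -0.461, 0.001], [-0.461, 0.887, -0.001], [-0.001, -0.001, -1.0]]
contact_force: [2.7, -0.6, 5.8]
width: 0.008
grasp_force: 2.6
```

```bash
python3 - <<'E'
from h import *
snap("scene","s6");snap("top","t6")
for c in("scene","top"):
  for x in models.place_of(c,"push_tab")[:1]: print(x["conf"],w(c,x["point"]))
print(robot.get_state()["contact_force"])
E
```

```text
0.9 [0.66599851 0.0876759  0.07535174]
0.87 [0.66687053 0.08940585 0.07252383]
[2.23032646e+00 1.07081280e-05 4.87337904e+00]
```

The shuttle has sprung back out. I'll come away straight up and check.

drive_tool --series '[[-1,[0,0,-0.5],[0,0,0]],[-1,[0,0,-1],[0,0,0]],[-1,[0,0,-1],[0,0,0]],[-1,[0,0,-1],[0,0,0]],[-1,[0,0,-1],[0,0,0]],[-1,[0,0,-1],[0,0,0]],[-1,[0,0,-1],[0,0,0]],[-1,[0,0,0],[0,0,0]]]'

```text
time_s: 12.42
position: [0.4529, -0.0203, 0.2023]
ee_rot: [[-0.887, -0.461, 0.005], [-0.461, 0.887, -0.002], [-0.004, -0.004, -1.0]]
contact_force: [-0.2, -0.5, 0.1]
width: 0.004
grasp_force: 0.0
```

```bash
python3 - <<'E'
from h import *
np.set_printoptions(precision=4,suppress=True)
a=snap("top","t7");b=snap("scene","s7")
A=cv2.resize(a[180:340,240:400],(400,400));B=cv2.resize(b[180:340,250:410],(400,400))
cv2.imwrite("pics/c7.png",np.hstack([A,B])[:,:,::-1])
for c in("scene","top"):
 for t in("push_tab","catch_pad","adapter","tumbler"):
  for x in models.place_of(c,t)[:1]: print(c,t,x["conf"],w(c,x["point"]))
E
```

```text
scene push_tab 0.82 [0.6649 0.0902 0.0721]
scene catch_pad 0.8 [ 0.4512 -0.0197  0.0434]
scene adapter 0.72 [0.6057 0.0624 0.0214]
scene tumbler 0.8 [ 0.5252 -0.3591  0.0049]
top push_tab 0.84 [0.6658 0.087  0.0721]
top adapter 0.52 [0.6138 0.0547 0.022 ]
top tumbler 0.67 [ 0.5296 -0.3613  0.0029]
```

View pics/c7.png

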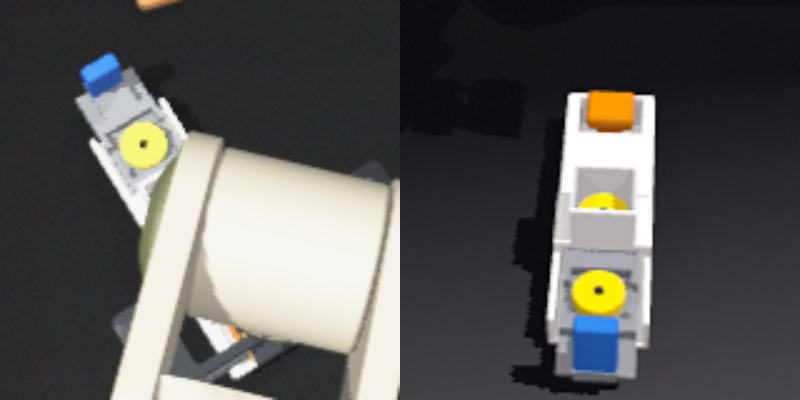

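The shuttle is fully out with one adapter in its pocket, at crop (143,145) and (598,293). The pad is back up and the tumbler has not moved.

```bash
python3 -c "
from cell import robot
print(robot.finish_job())"
```

```text
the job is handed in; nothing more can be done
None
```

I've handed the job in: the shuttle clicked in, and pressing the catch pad sprang it all the way back out with one adapter in its pocket; the tumbler was left alone, and the arm finished clear at about 12.5 s.

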